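# Lower a re-trimmed seat armrest on its ratchet hinge

## Robot

A 6-joint arm with a two-finger parallel gripper is mounted at the origin on the work surface. World frame = base frame: x ahead of the robot, y to its left, z up, the work surface at z = 0. Lengths are in mm, angles in rad, forces in N, time in s.
With the tool pointing down it reaches from about 325 to 900 mm from the base axis. Payload 6.1 kg.
Tool frame: the origin (TCP) lies between the finger pads; the fingertips stand 14 mm ahead of it and the grasp point (between the pads) lies 5 mm behind it; z points along the fingers, y is the line along which they close (so a half turn about z gives the same grasp; the last joint's range is limited). The gripper opens to 85 mm and grips with 20 to 120 N. Pads are 22 mm wide; open, the fingers measure 114 mm over their backs; the gripper's body (76 mm by 85 mm) begins 54 mm behind the grasp point. The pads swing forward as they close: fully open they stand 13 mm farther back than shut.
Start: joints at [-1.274, 0.22, 1.526, -0, 1.395, -0.126], TCP at [256.439, -569.96, 245.3] pointing down, gripper open.
Joint ranges: [-2.98, 2.98], [-0.91, 2.08], [0.09, 2.57], [-1.24, 4.39], [0.2, 2.65], [-2.68, 2.68]. Speed limits (rad/s): [2.57, 2.57, 3.01, 3.14, 3.14, 3.14].

## Interface

Orientations are given as a rotation vector (axis times angle).
In Python, from rig import robot, cams gives the robot as it stands. The module is installed in compiled form; this text tells all that it offers.
- The arm moves only by the tool arm_command, never from a script. Its argument "targets" is a list that holds one entry, the list of rows, each a list of 5 numbers: the gripper's target within -1 to 1 (shut at 1, half-way at 0, fully open at -1), then the shift along the world's x, y, z in mm, then the turn about the world's z in rad. In form: [[[hand, dx, dy, dz, twist], ...]]. A call has exactly 5 rows; each row shifts and turns the commanded pose from where the row before left it; what a row does not reach is not made up. A row lasts 1/10 s, in which the tool goes at most 50 mm and 8.59 degrees, less where a joint would pass 70% of its speed; a pose out of reach is approached as far as the arm can. A call with a gripper value outside its range is refused whole. The fingers move at their own pace and stop on an object; "newtons" is the grip in N (left out, the last holds). Time passes only in rows, so rows that do not move let the fingers close, or fill a call up. It gives the time, the measured TCP pose, the force, the opening and the grip force at its end, in the units of the state.
- robot.observe(): the state, without advancing time (a new reading comes with each control period).
- cams.get_image(name): name is "side" or "top"; returns a dict with "pixels" (480x640x3 uint8, red, green, blue), "intrinsics" (3x3 intrinsics, pixels), "extrinsics" (4x4, takes a point from world to camera coordinates). Camera axes: x right, y up, looking along -z (the intrinsics and any distortion apply to the point x, -y, -z); pixel columns grow to the right and rows downward; lengths in mm; the calibration is good to about 2 mm. A picture is of the moment at which its call begins. There is no depth.
- robot.finish_job(): hands the job in; it is judged then, once.
The state is a dict: "time_s": time; "joints": joint angles; "qvel": joint speeds; "tau": joint torques, N m; "eef_pos": TCP position; "eef_rot": TCP orientation; "contact_force": force on the tool from outside, world axes, zero at the start; "moment": the same for the moment, N m; "finger_gap": finger opening in mm; "finger_force": force on a finger pad.
Only numpy, scipy, OpenCV 4.12 (cv2) and the standard library are available. Lean on these libraries where they do the work, as an engineer would, in place of code of your own. Each camera call takes 0.05 s, during which the arm holds its last target. There are 200 camera calls.

## Task

Lower the raised armrest: press the tail of its ratchet pawl down until the pawl snaps free and stays free, push the armrest down until it lies level on its stop without slamming it or forcing it against the teeth, then press the nose of the pawl down again so that it rests back in the teeth. Only touch, press and push with the fingertips: lift and carry nothing, and leave the other things on the bench where they are.

Things in the scene. Friction and masses are not known exactly. Their poses are not given: they have to be found in the camera images.
- bracket: Fixed grey steel bracket: base 260 x 150 x 8 mm, upright plate 7 mm thick at y = 9.5 to 16.5 mm, x = -145 to 10 mm, 155 mm high. Origin on the bench, z up; x is level and points from the hinge the way the armrest points when level. Armrest pivot at (-40, 0, 110) mm, pawl pivot at (-119, 0, 142) mm, both axes along y. Toothed hub and pawl are 12 mm thick, centred on y = 0, open on the -y side.
- armrest (a joint): Armrest's angle above level, rad: 0 level on its stop, 0.55 to 0.9 at the start, 1.02 upper stop. Black pad 88 mm wide, 56 mm thick, 90 to 325 mm from the pivot, on a steel hub (100 mm across, saw teeth 5 mm high every 10 degrees). Pawl in: it sinks about one tooth at most, then is blocked. Pawl free: the stiff hinge keeps it as left; 1 to 5 N at armrest_front push it down.
- pawl (a joint): Pawl's angle, rad: 0 in the teeth (to 0.08 while riding on a tooth), 0.28 free (tail down, nose up). An over-centre spring holds it at either end and flips over at 0.14. Dark steel rocker about 160 mm long behind and over the toothed hub.
- pawl_tail (a point): Middle of the top of the thumb plate on the pawl's tail (28 mm long, 32 mm wide, ribbed), beyond the pawl's pivot, away from the armrest; 155 mm above the bench with the pawl in. Axes as the pawl: x from tail to nose. It goes down 20 mm to the free stop; 5 to 8 N start it, and past half way the spring carries it on and keeps it there.
- pawl_nose (a point): Middle of the top of the thumb plate over the pawl's nose (26 mm long, 32 mm wide), above the toothed hub, 130 mm from the tail plate; about 182 mm above the bench with the pawl in, 196 mm when free. Pressing it down about 15 mm with 6 to 8 N puts the pawl back in the teeth.
- armrest_pivot (a point): Centre of the armrest's hinge axis, 110 mm above the bench. Axes as the armrest: x along the arm away from the hinge, z out of the pad's top; the hinge axis is y.
- armrest_front (a point): Point on the middle of the pad's top surface, near its front end: 240 mm along the arm from the pivot and 28 mm above the arm's axis. The place to push. 138 mm above the bench when the armrest is level.
- tape_roll: Bystander: roll of masking tape 96 mm across, 24 mm high, lying under the armrest (it has room there with the armrest level). Origin under its centre.
- screwdriver: Bystander: screwdriver 190 mm long lying beside the bracket. Origin at its middle, x along it.
- hinge_cover: Bystander: grey plastic cover of the hinge, 150 x 75 x 22 mm, lying beside the bracket. Origin under its centre.
- spray_can: Bystander: green spray can 65 mm across, 185 mm high, standing near the armrest. Origin under its centre.
- tumbler: Bystander: steel travel tumbler 77 mm across, 169 mm high. Origin under its centre.
- glue_bottle: Bystander: white glue bottle with a blue nozzle, 52 mm across, 150 mm high. Origin under its centre.
- shears: Bystander: fabric shears 220 mm long lying flat, x along the blades. Origin near the pivot of the blades.

How it is judged:
By the outcome, as a careful person would: the job done as asked, in the order asked, and still so for the second after the job is handed in, with the robot touching nothing.
It also fails if it takes over 61 s, if anything falls off the work surface, if the arm or the gripper's body presses on something with over 40 N, if the wrist force passes 120 N, or if a joint passes its speed limit or range.

## Working session

There is one attempt and no reset: what is moved stays moved. The work goes in short steps, Python scripts to look and compute and a tool call to move; the robot and the scene stay as the last step left them, time stands still between calls to the robot, and variables do not carry over. Pictures are saved under pics/ and viewed, at most 10 in all, crops included, and the job is handed in when it is done.

Besides the shell and the picture viewer there is one more tool, called after ">>>" as a command line: name --argument value ..., lists and objects as JSON in quotes. arm_command: Moves the arm, as the interface text tells. Its arguments: {"type":"object","properties":{"targets":{"type":"array","items":{"type":"array","items":{"type":"array","items":{"type":"number"}}}},"newtons":{"type":"number"}},"required":["targets"]}

```bash
mkdir -p pics; cat > h.py <<'E'
import numpy as np,cv2
from rig import robot,cams
def snap(n,f):
    d=cams.get_image(n); cv2.imwrite(f'pics/{f}.png',d['pixels'][:,:,::-1]); np.savez(f'pics/{f}.npz',K=d['intrinsics'],E=d['extrinsics'])
    return d
def cal(f):
    z=np.load(f'pics/{f}.npz'); return z['K'],z['E']
def ray(f,u,v):
    K,E=cal(f); r=np.linalg.inv(K)@[u,v,1]; R=E[:3,:3]; c=-R.T@E[:3,3]
    d=R.T@np.array([r[0],-r[1],-r[2]]); return c,d/np.linalg.norm(d)
def onz(f,u,v,z):
    c,d=ray(f,u,v); return c+d*(z-c[2])/d[2]
def proj(f,p):
    K,E=cal(f); q=E[:3,:3]@p+E[:3,3]; q=K@[q[0],-q[1],-q[2]]; return q[:2]/q[2]
def tri(f1,a,f2,b):
    c1,d1=ray(f1,*a);c2,d2=ray(f2,*b); t=np.linalg.lstsq(np.c_[d1,-d2],c2-c1,rcond=None)[0]
    p,q=c1+t[0]*d1,c2+t[1]*d2; return (p+q)/2,np.linalg.norm(p-q)
E
python3 -c "
from h import *
for n in ('side','top'):
  d=snap(n,n+'0'); print(d['intrinsics'].tolist(),ray(n+'0',320,240))
print(robot.observe())"; ls
```

```text
[[470.259698980278, 0.0, 318.05833780300213], [0.0, 470.259698980278, 246.92479253780843], [0.0, 0.0, 1.0]] (array([ 137.83852661, 1018.86441278,  954.17115034]), array([ 0.33756173, -0.73358799, -0.58983111]))
[[449.6300799787295, 0.0, 316.56000374166496], [0.0, 449.6300799787295, 237.37579027579056], [0.0, 0.0, 1.0]] (array([ 444.53997893,  -10.74553896, 1405.74869534]), array([ 0.11502815,  0.00767716, -0.99333257]))
{'time_s': 0.1, 'joints': array([-1.27411523e+00,  2.21183911e-01,  1.52749260e+00, -3.18547939e-05,
        1.39469075e+00, -1.26071276e-01]), 'qvel': array([-0.00058972, -0.00245466, -0.0020994 ,  0.00083944, -0.0013818 ,
        0.00047161]), 'tau': array([ 5.85340767e-04, -4.98246431e+01, -3.90544653e+01, -1.34648235e-04,
        5.70822885e-03, -1.45948712e-05]), 'eef_pos': array([ 256.2710616 , -569.47604143,  244.28807736]), 'eef_rot': array([-3.06994252e+00, -6.58762097e-01,  2.86418415e-04]), 'contact_force': array([ 0.61051922,  0.09359295, -0.34545563]), 'moment': array([0.01421668, 0.00952728, 0.0023155 ]), 'finger_force': 0.0, 'finger_gap': 85.17530189961192}
h.py
pics
```

View pics/side0.png

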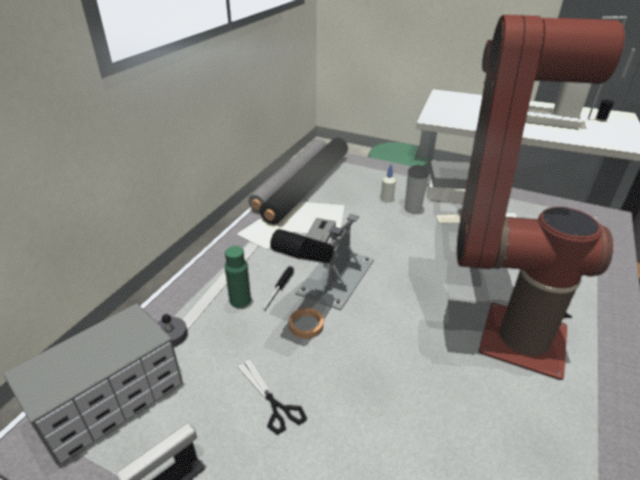

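View pics/top0.png

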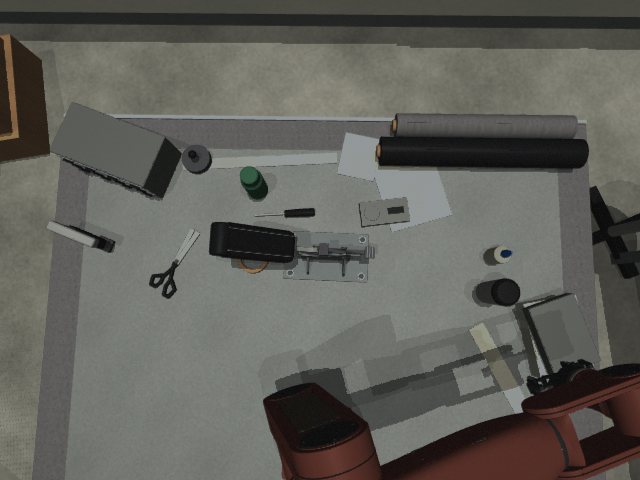

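The top view shows the pad at (210–295, 222–262), the bracket base at (284–368, 233–282) and the pawl tail near (370, 252). The side view shows the tail near (353, 218). I'll zoom in.

```bash
python3 -c "
from h import *
a=cv2.imread('pics/top0.png')[205:295,200:390]; b=cv2.imread('pics/side0.png')[205:315,255:385]
cv2.imwrite('pics/c1.png',np.vstack([cv2.resize(a,(760,360),interpolation=2)]))
cv2.imwrite('pics/c2.png',cv2.resize(b,(650,550),interpolation=2))
for u,v in [(284,233),(368,233),(368,282),(284,282)]: print(onz('top0',u,v,8))
"
```

```text
[626.68234087 113.40716534   8.        ]
[ 630.89495377 -149.82903567    8.        ]
[ 478.18400743 -150.43180521    8.        ]
[473.64659341 109.34609989   8.        ]
```

View pics/c1.png

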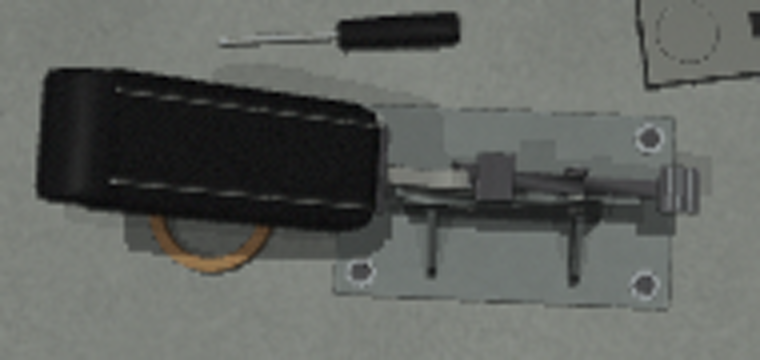

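View pics/c2.png

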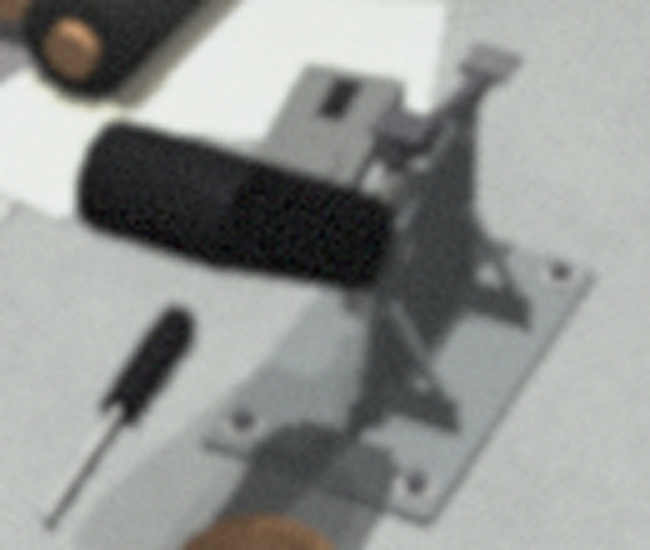

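The crops show the tail plate at top (369.8, 252.5) / side (353, 217.4), the nose plate at top (324, 249) / side (336.6, 232), and the pad end to the left.

```bash
python3 -c "
from h import *
T=(369.8,252.5);N=(324,249)
print('tail',onz('top0',*T,155),tri('top0',T,'side0',(353,217.4)))
print('nose',onz('top0',*N,182),tri('top0',N,'side0',(336.6,232)))
t=onz('top0',*T,155)[:2]; n=onz('top0',*N,182)[:2]; e=n-t; L=np.linalg.norm(e); e/=L
print('L',L,'yaw',np.degrees(np.arctan2(e[1],e[0])))
# base outline direction from corners (bolt-side edges)
q=[onz('top0',200+u/4,205+v/4,8)[:2] for u,v in [(670,118),(670,307),(333,293)]]; f=q[2]-q[1]; print('corners',q,np.linalg.norm(f),np.linalg.norm(q[0]-q[1]),np.degrees(np.arctan2(f[1],f[0])))
for zt in range(0,1):
  # pad: centre line corners far-end top edge; top of pad pts
  for th in np.arange(.5,1,.05):
    ex=np.r_[e,0];ez=np.array([0,0,1.]);pv=np.r_[t,0]+ex*93+ez*110
    ax=np.cos(th)*ex+np.sin(th)*ez;up=-np.sin(th)*ex+np.cos(th)*ez; lat=np.cross(ez,ex)
    r=[]
    for d,h in [(325,28),(325,-28),(90,28)]:
      for s in (44,-44): r.append(tuple(proj('top0',pv+ax*d+up*h+lat*s).round()-[200,205]))
    print(round(th,2),[(int(4*a),int(4*b)) for a,b in r], (pv+ax*240+up*28).round(), [tuple((5*(proj('side0',pv+ax*325+up*h+lat*s)-[255,205])).astype(int)) for h in (28,-28) for s in (44,-44)])
"
```

```text
tail [ 556.56566317 -140.42620861  155.        ] (array([ 558.26515712, -141.22339883,  144.88666793]), np.float64(1.6626763833586515))
nose [561.67134879 -12.63421076 182.        ] (array([561.56019166, -13.082883  , 169.70659049]), np.float64(2.7042456668322674))
L 127.89395115581075 yaw 87.71207322545813
corners [array([ 626.13492992, -148.28539683]), array([ 478.92605795, -148.88618636]), array([485.17594261, 111.98073975])] 260.9417831577402 147.2100979361048 88.62756261020286
0.5 [(112, 208), (124, 68), (88, 212), (100, 80), (448, 240), (456, 112)] [568. 150. 250.] [(np.int64(277), np.int64(206)), (np.int64(117), np.int64(154)), (np.int64(250), np.int64(319)), (np.int64(92), np.int64(265))]
0.55 [(124, 208), (136, 68), (92, 212), (104, 76), (452, 240), (460, 112)] [568. 142. 259.] [(np.int64(286), np.int64(173)), (np.int64(126), np.int64(122)), (np.int64(257), np.int64(287)), (np.int64(98), np.int64(233))]
0.6 [(136, 208), (148, 64), (100, 208), (112, 72), (456, 240), (464, 108)] [568. 135. 269.] [(np.int64(296), np.int64(139)), (np.int64(135), np.int64(90)), (np.int64(265), np
[... 884 characters left out ...]
64(121)), (np.int64(141), np.int64(72))]
0.85 [(220, 204), (228, 56), (156, 204), (168, 60), (488, 240), (496, 108)] [566.  90. 309.] [(np.int64(355), np.int64(-20)), (np.int64(194), np.int64(-65)), (np.int64(313), np.int64(88)), (np.int64(152), np.int64(40))]
0.9 [(240, 204), (252, 52), (172, 204), (184, 60), (492, 240), (500, 108)] [565.  80. 315.] [(np.int64(368), np.int64(-50)), (np.int64(207), np.int64(-94)), (np.int64(325), np.int64(56)), (np.int64(163), np.int64(8))]
0.95 [(260, 204), (272, 52), (192, 204), (204, 56), (500, 240), (508, 108)] [565.  69. 322.] [(np.int64(382), np.int64(-79)), (np.int64(221), np.int64(-122)), (np.int64(337), np.int64(24)), (np.int64(175), np.int64(-22))]
```

```bash
python3 -c "
from h import *
for u,v in [(595,270),(430,525),(205,445)]: print('side corner',onz('side0',255+u/5,205+v/5,8))
t=np.array([557,-140.5]); a=np.radians(88.3); ex=np.array([np.cos(a),np.sin(a),0]);ez=np.array([0,0,1.]);lat=np.cross(ez,ex)
for p in ([556.6,-140.4,155],[561.7,-12.6,182]): print('side pred',5*(proj('side0',np.array(p))-[255,205]))
for D in (142,150):
  for th in np.arange(.5,.95,.05):
    pv=np.r_[t,0]+ex*D+ez*110
    ax=np.cos(th)*ex+np.sin(th)*ez;up=-np.sin(th)*ex+np.cos(th)*ez
    r=[proj('top0',pv+ax*d+up*h+lat*s)-[200,205] for d,h in [(325,28),(325,-28),(90,28)] for s in (44,-44)]
    print(D,round(th,2),[(int(4*a),int(4*b)) for a,b in r], (pv+ax*240+up*28).round(), [(5*(proj('side0',pv+ax*d+up*h+lat*s)-[255,205])).astype(int).tolist() for d in (325,90) for h in (28,-28) for s in (44,-44)])
"
```

```text
side corner [ 477.72416935 -139.8924033     8.        ]
side corner [482.57981537 121.13011035   8.        ]
side corner [628.3591147  117.51961885   8.        ]
side pred [494.17390148  49.85548387]
side pred [405.78584248 117.57579119]
142 0.5 [(35, 209), (45, 70), (13, 213), (23, 80), (376, 236), (383, 109)] [567. 199. 250.] [[234, 265], [69, 211], [207, 381], [44, 324], [417, 219], [275, 175], [394, 316], [253, 270]]
142 0.55 [(44, 209), (55, 67), (17, 212), (28, 77), (381, 236), (388, 108)] [567. 191. 259.] [[243, 230], [78, 177], [214, 348], [50, 292], [420, 211], [278, 167], [395, 309], [254, 263]]
142 0.6 [(55, 208), (66, 65), (23, 211), (34, 74), (386, 236), (393, 108)] [567. 184. 269.] [[253, 196], [87, 144], [221, 314], [57, 259], [423, 203], [281, 159], [396, 301], [255, 255]]
142 0.65 [(68, 207), (79, 63), (31, 210), (42, 71), (391, 236), (398, 108)] [566. 175. 278.] [[264, 162], [98, 111], [230, 280], [65, 226], [426, 195], [284, 152], [397, 293], [256, 247]]
142 0.7 [(82, 206), (93, 60), (40, 209), (51, 69), (397, 236), (403, 107)] [566. 167. 286.] [[276, 128], [109, 7
[... 1818 characters left out ...]
(391, 236), (398, 107)] [566. 166. 294.] [[280, 103], [112, 54], [240, 221], [74, 167], [426, 188], [284, 144], [394, 285], [252, 239]]
150 0.8 [(101, 205), (112, 56), (49, 207), (60, 63), (397, 236), (403, 106)] [566. 156. 302.] [[292, 70], [125, 22], [251, 186], [84, 134], [430, 180], [287, 137], [396, 277], [254, 231]]
150 0.85 [(120, 204), (131, 54), (63, 206), (73, 61), (403, 236), (410, 106)] [566. 147. 309.] [[305, 38], [138, -8], [262, 152], [95, 101], [433, 173], [291, 130], [398, 269], [256, 223]]
150 0.9 [(140, 204), (150, 52), (77, 205), (88, 58), (409, 236), (416, 106)] [565. 137. 315.] [[319, 7], [152, -39], [274, 118], [107, 68], [437, 167], [294, 124], [401, 260], [258, 215]]
```

>>> arm_command --targets '[[[1, 20, 28, 0, -0.085], [1, 20, 28, 0, -0.085], [1, 20, 28, 0, -0.085], [1, 20, 28, 0, -0.085], [1, 20, 28, 0, -0.08]]]'

```text
time_s: 0.6
eef_pos: [356.9, -428.5, 244.8]
eef_rot: [-3.141, 0.001, 0.001]
contact_force: [1.0, 0.3, -0.8]
finger_gap: 12.1
finger_force: 0.0
```

>>> arm_command --targets '[[[1, 20, 28, 0, 0], [1, 20, 28, 0, 0], [1, 20, 28, 0, 0], [1, 20, 28, 0, 0], [1, 20, 28, 0, 0]]]'

```text
time_s: 1.1
eef_pos: [456.9, -288.5, 244.9]
eef_rot: [-3.141, -0.004, 0.001]
contact_force: [-0.5, -0.3, 0.8]
finger_gap: 0.0
finger_force: 0.0
```

>>> arm_command --targets '[[[1, 20, 28, 0, 0], [1, 20, 28, 0, 0], [1, 20, 28, -10, 0], [1, 20, 28, -15, 0], [1, 20, 28, -15, 0]]]'

```text
time_s: 1.6
eef_pos: [557.0, -148.6, 204.7]
eef_rot: [3.142, 0.004, 0.0]
contact_force: [0.4, -0.6, 1.1]
finger_gap: -0.1
finger_force: 0.0
```

```bash
python3 -c "
from h import *
snap('side','s1');snap('top','t1'); p=robot.observe()['eef_pos']; tip=p-[0,0,14]; print(tip)
a=cv2.imread('pics/s1.png')[150:300,270:420]; b=cv2.imread('pics/t1.png')[200:300,300:440]
q=5*(proj('s1',tip)-[270,150])*.8; cv2.imwrite('pics/c3.png',cv2.drawMarker(cv2.resize(a,(600,600),interpolation=2),tuple(map(int,q)),(0,0,255),0,20)); print(q)
"
```

```text
[ 556.41089813 -145.95952486  188.15346176]
[340.56197159 220.15878698]
```

View pics/c3.png

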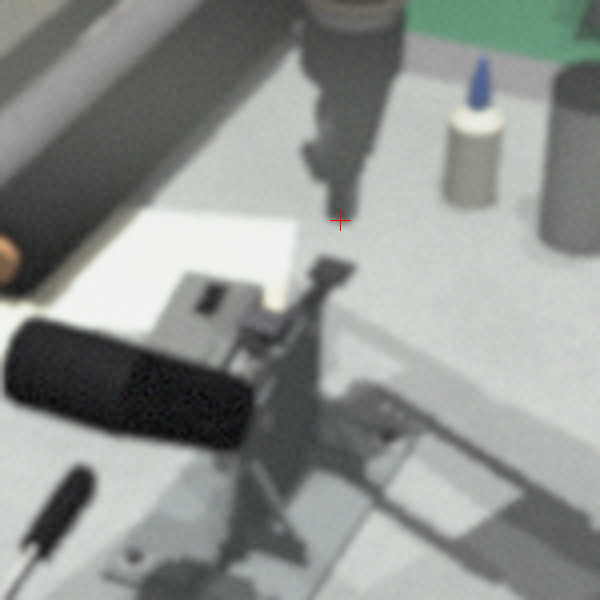

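The red cross at (341, 220) lies on the fingertip, and the tail plate is at (331, 270), nearly below it. I shift slightly +y and go down.

>>> arm_command --targets '[[[1, 1, 9, -6, 0], [1, 0, 0, -8, 0], [1, 0, 0, -8, 0], [1, 0, 0, -5, 0], [1, 0, 0, 0, 0]]]'

```text
time_s: 2.2
eef_pos: [556.6, -141.4, 177.2]
eef_rot: [-3.141, -0.003, 0.003]
contact_force: [0.2, 0.3, -0.1]
finger_gap: 0.0
finger_force: 0.0
```

>>> arm_command --targets '[[[1, 0, 3, -3, 0], [1, 0, 0, -3, 0], [1, 0, 0, -3, 0], [1, 0, 0, -2, 0], [1, 0, 0, 0, 0]]]'

```text
time_s: 2.7
eef_pos: [557.2, -137.9, 166.9]
eef_rot: [-3.141, -0.004, 0.001]
contact_force: [0.1, 0.6, -0.3]
finger_gap: -0.0
finger_force: 0.0
```

>>> arm_command --targets '[[[1, 0, 0, -2, 0], [1, 0, 0, -2, 0], [1, 0, 0, -2, 0], [1, 0, 0, 0, 0], [1, 0, 0, 0, 0]]]'

```text
time_s: 3.2
eef_pos: [557.5, -138.0, 161.3]
eef_rot: [3.142, 0.004, 0.0]
contact_force: [-0.2, -0.6, 1.2]
finger_gap: 0.1
finger_force: 0.6
```

>>> arm_command --targets '[[[1, 0, 0, -2, 0], [1, 0, 0, -2, 0], [1, 0, 0, 0, 0], [1, 0, 0, 0, 0], [1, 0, 0, 0, 0]]]'

```text
time_s: 3.7
eef_pos: [557.4, -137.9, 157.2]
eef_rot: [-3.141, -0.004, 0.0]
contact_force: [0.4, -0.2, 0.5]
finger_gap: -0.2
finger_force: 0.0
```

```bash
python3 -c "
from h import *
print(robot.observe()['contact_force'])
snap('side','s2');snap('top','t2'); p=robot.observe()['eef_pos']; tip=p-[0,0,14]; print(tip)
a=cv2.imread('pics/s2.png')[180:260,310:410]; b=cv2.imread('pics/t2.png')[210:290,300:400]
for n,i,o in(('s2',a,(310,180)),('t2',b,(300,210))):
  i[:]=i
a=cv2.drawMarker(cv2.resize(a,(500,400),interpolation=2)[:, :400],tuple(map(int,5*(proj('s2',tip)-[310,180]))),(0,0,255),0,20)
b=cv2.drawMarker(cv2.resize(b,(500,400),interpolation=2)[:, :400],tuple(map(int,5*(proj('t2',tip)-[300,210]))),(0,0,255),0,20)
cv2.imwrite('pics/c4.png',np.hstack([a,b]))
"
```

```text
[ 0.39524383 -0.18959525  0.48001278]
[ 557.48201399 -137.95208603  143.34751037]
```

View pics/c4.png

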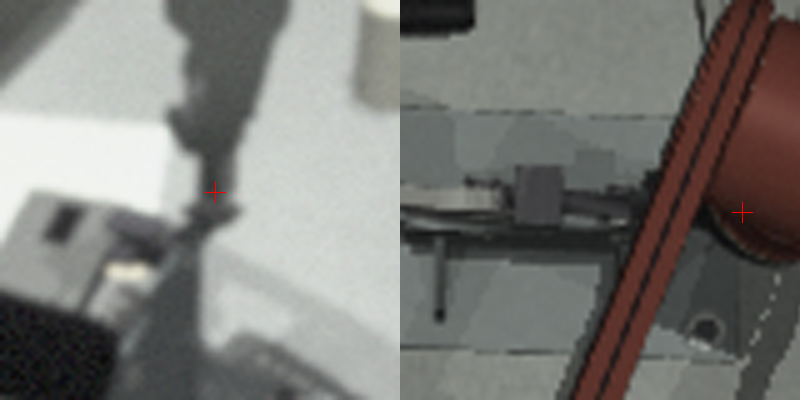

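The tail plate has dropped from row 217 to 222 in the side view and the nose has risen from 232 to 226, so the pawl looks flipped. I'll press a little further for certainty, then back off and check.

>>> arm_command --targets '[[[1, 0, 0, -2, 0], [1, 0, 0, -2, 0], [1, 0, 0, -2, 0], [1, 0, 0, -1, 0], [1, 0, 0, 0, 0]]]'

```text
time_s: 4.3
eef_pos: [557.2, -137.9, 150.0]
eef_rot: [-3.141, -0.004, 0.001]
contact_force: [-0.6, 0.6, 0.5]
finger_gap: -0.2
finger_force: 0.0
```

>>> arm_command --targets '[[[1, 0, 0, 20, 0], [1, 0, 0, 40, 0], [1, 0, 0, 40, 0], [1, 0, 0, 40, 0], [1, 0, 0, 35, 0]]]'

```text
time_s: 4.8
eef_pos: [557.6, -138.0, 327.8]
eef_rot: [3.141, 0.004, 0.003]
contact_force: [0.8, -0.3, 0.9]
finger_gap: 0.2
finger_force: 0.0
```

```bash
python3 -c "
from h import *
snap('side','s3')
r=[cv2.resize(cv2.imread(f'pics/{f}.png')[190:270,310:390],(400,400),interpolation=2) for f in('side0','s3')]
cv2.imwrite('pics/c5.png',np.hstack(r))
"
```

```text
(no output)
```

View pics/c5.png

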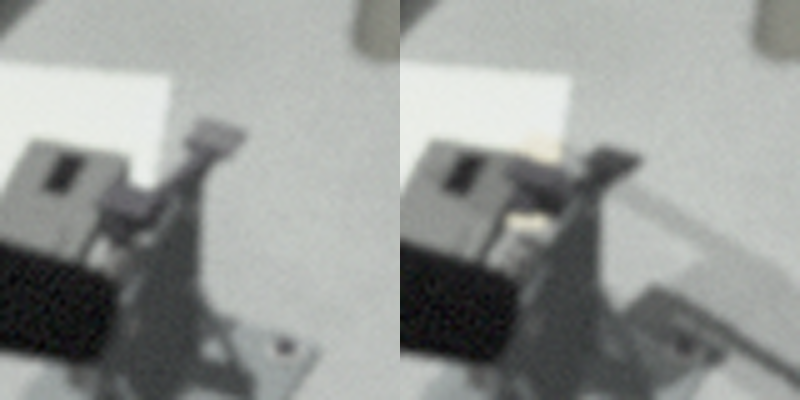

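In the right half (now), the tail plate is at crop (612, 160), against (215, 130) before, and the nose is raised. The pawl stays free with the tool away, so next is the armrest.

>>> arm_command --targets '[[[1, 2, 30, 10, 0], [1, 2, 35, 10, 0], [1, 2, 35, 0, 0], [1, 2, 35, 0, 0], [1, 1, 35, 0, 0]]]'

```text
time_s: 5.35
eef_pos: [566.4, 33.3, 345.3]
eef_rot: [3.142, 0.004, 0.001]
contact_force: [0.3, -0.2, 0.1]
finger_gap: -0.1
finger_force: 0.0
```

>>> arm_command --targets '[[[1, 0, 35, 0, 0], [1, 0, 35, 0, 0], [1, 0, 30, 0, 0], [1, 0, 25, 0, 0], [1, 0, 15, 0, 0]]]'

```text
time_s: 5.85
eef_pos: [566.1, 173.9, 345.1]
eef_rot: [-3.141, -0.007, 0.0]
contact_force: [-0.7, 0.1, 0.5]
finger_gap: 0.3
finger_force: 0.0
```

>>> arm_command --targets '[[[1, 0, 0, -10, 0], [1, 0, 0, -10, 0], [1, 0, 0, -5, 0], [1, 0, 0, -4, 0], [1, 0, 0, 0, 0]]]'

```text
time_s: 6.35
eef_pos: [566.2, 171.0, 315.3]
eef_rot: [3.141, 0.002, -0.002]
contact_force: [0.4, -0.1, -0.1]
finger_gap: -0.2
finger_force: 0.0
```

Continue down slowly, watching for the contact force.

>>> arm_command --targets '[[[1, 0, 0, -3, 0], [1, 0, 0, -3, 0], [1, 0, 0, -3, 0], [1, 0, 0, -3, 0], [1, 0, 0, -3, 0]]]'

```text
time_s: 6.85
eef_pos: [566.4, 172.1, 301.1]
eef_rot: [3.142, 0.005, 0.0]
contact_force: [0.1, 0.4, 0.5]
finger_gap: 0.2
finger_force: 0.0
```

>>> arm_command --targets '[[[1, 0, 0, -3, 0], [1, 0, 0, -3, 0], [1, 0, 0, -3, 0], [1, 0, 0, -3, 0], [1, 0, 0, 0, 0]]]'

```text
time_s: 7.35
eef_pos: [566.8, 172.0, 289.5]
eef_rot: [-3.142, -0.004, -0.002]
contact_force: [0.8, -0.5, 2.3]
finger_gap: -0.1
finger_force: 1.0
```

Contact at tip z ≈ 275, which agrees with about 0.68 rad. I now push along the arc at about 45 mm/s.

>>> arm_command --targets '[[[1, 0, 3, -3.2, 0], [1, 0, 3, -3.2, 0], [1, 0, 3, -3.2, 0], [1, 0, 3, -3.2, 0], [1, 0, 3, -3.2, 0]]]'

```text
time_s: 7.85
eef_pos: [566.6, 187.1, 272.9]
eef_rot: [3.141, 0.004, 0.0]
contact_force: [2.7, -1.9, 2.6]
finger_gap: 0.2
finger_force: 1.5
```

>>> arm_command --targets '[[[1, 0, 2.8, -3.7, 0], [1, 0, 2.8, -3.7, 0], [1, 0, 2.8, -3.7, 0], [1, 0, 2.8, -3.7, 0], [1, 0, 2.8, -3.7, 0]]]'

```text
time_s: 8.35
eef_pos: [566.3, 201.1, 254.3]
eef_rot: [3.141, 0.004, -0.001]
contact_force: [1.4, -2.6, 1.8]
finger_gap: 0.1
finger_force: 1.4
```

The force is steady at about 3 N, so the armrest is moving freely.

>>> arm_command --targets '[[[1, 0, 2.4, -4, 0], [1, 0, 2.4, -4, 0], [1, 0, 2.4, -4, 0], [1, 0, 2.4, -4, 0], [1, 0, 2.4, -4, 0]]]'

```text
time_s: 8.85
eef_pos: [566.3, 213.1, 234.4]
eef_rot: [3.141, 0.004, -0.0]
contact_force: [1.0, -2.0, 2.4]
finger_gap: 0.2
finger_force: 1.4
```

>>> arm_command --targets '[[[1, 0, 2, -4.2, 0], [1, 0, 2, -4.2, 0], [1, 0, 2, -4.2, 0], [1, 0, 2, -4.2, 0], [1, 0, 2, -4.2, 0]]]'

```text
time_s: 9.35
eef_pos: [566.4, 223.1, 213.4]
eef_rot: [3.141, 0.004, -0.0]
contact_force: [1.4, -1.7, 1.7]
finger_gap: 0.2
finger_force: 1.3
```

>>> arm_command --targets '[[[1, 0, 1.6, -4.3, 0], [1, 0, 1.6, -4.3, 0], [1, 0, 1.6, -4.3, 0], [1, 0, 1.6, -4.3, 0], [1, 0, 1.6, -4.3, 0]]]'

```text
time_s: 9.85
eef_pos: [566.3, 231.1, 191.9]
eef_rot: [3.141, 0.004, -0.0]
contact_force: [1.0, -1.7, 2.0]
finger_gap: -0.2
finger_force: 1.3
```

>>> arm_command --targets '[[[1, 0, 1.2, -4, 0], [1, 0, 1.2, -4, 0], [1, 0, 1.2, -3.5, 0], [1, 0, 1, -3, 0], [1, 0, 1, -3, 0]]]'

```text
time_s: 10.35
eef_pos: [566.2, 236.7, 174.4]
eef_rot: [3.141, 0.004, -0.001]
contact_force: [-0.3, -1.7, 1.9]
finger_gap: 0.1
finger_force: 1.2
```

>>> arm_command --targets '[[[1, 0, 0.5, -2.5, 0], [1, 0, 0.5, -2.5, 0], [1, 0, 0.5, -2.5, 0], [1, 0, 0.5, -2.5, 0], [1, 0, 0.3, -2, 0]]]'

```text
time_s: 10.85
eef_pos: [566.3, 239.0, 162.5]
eef_rot: [-3.142, -0.004, 0.001]
contact_force: [-1.4, -2.1, 2.1]
finger_gap: 0.0
finger_force: 1.2
```

>>> arm_command --targets '[[[1, 0, 0.2, -1.5, 0], [1, 0, 0.2, -1.5, 0], [1, 0, 0.2, -1, 0], [1, 0, 0.2, -1, 0], [1, 0, 0, -1, 0]]]'

```text
time_s: 11.35
eef_pos: [566.3, 239.9, 156.8]
eef_rot: [-3.141, -0.004, 0.0]
contact_force: [-1.7, -0.5, 2.4]
finger_gap: 0.0
finger_force: 1.3
```

>>> arm_command --targets '[[[1, 0, 0, -1, 0], [1, 0, 0, -1, 0], [1, 0, 0, -0.5, 0], [1, 0, 0, -0.5, 0], [1, 0, 0, 0, 0]]]'

```text
time_s: 11.85
eef_pos: [566.5, 240.0, 153.8]
eef_rot: [-3.141, -0.005, -0.0]
contact_force: [-1.3, 1.1, 1.3]
finger_gap: -0.1
finger_force: 0.8
```

>>> arm_command --targets '[[[1, 0, 0, -0.5, 0], [1, 0, 0, -0.5, 0], [1, 0, 0, -0.5, 0], [1, 0, 0, -0.5, 0], [1, 0, 0, 0, 0]]]'

```text
time_s: 12.35
eef_pos: [566.7, 239.9, 152.0]
eef_rot: [-3.141, -0.004, -0.001]
contact_force: [-0.6, 2.1, 4.2]
finger_gap: -0.1
finger_force: 1.8
```

>>> arm_command --targets '[[[1, 0, 0, -0.5, 0], [1, 0, 0, -0.5, 0], [1, 0, 0, 0, 0], [1, 0, 0, 0, 0], [1, 0, 0, 0, 0]]]'

```text
time_s: 12.85
eef_pos: [566.7, 239.9, 152.0]
eef_rot: [-3.141, -0.005, -0.001]
contact_force: [-3.1, 1.6, 8.4]
finger_gap: -0.1
finger_force: 4.4
```

The height stops at 152 (138 mm under the tip, as it should when level) while the force rises to 8 N, so the armrest is on its stop. I back off and look at the nose.

>>> arm_command --targets '[[[1, 0, 0, 5, 0], [1, 0, 0, 15, 0], [1, 0, -10, 30, 0], [1, 0, -20, 40, 0], [1, 0, -20, 25, 0]]]'

```text
time_s: 13.35
eef_pos: [567.2, 189.2, 269.5]
eef_rot: [-3.142, -0.005, -0.005]
contact_force: [0.4, -0.0, 1.8]
finger_gap: -0.1
finger_force: 0.0
```

```bash
python3 -c "
from h import *
snap('side','s4');snap('top','t4')
a=cv2.imread('pics/t4.png')[205:305,200:400]; b=cv2.imread('pics/s4.png')[190:290,255:355]
cv2.imwrite('pics/c6.png',np.hstack([cv2.resize(a,(500,250),interpolation=2),cv2.resize(b,(250,250),interpolation=2)]))
cv2.imwrite('pics/c6.png',np.hstack([cv2.resize(a[:,60:],(448,320),interpolation=2),cv2.resize(b,(320,320),interpolation=2)]))
print(robot.observe()['eef_pos'], proj('t4',np.array([561,-26,196.]))-[260,205])
"
```

```text
[569.14662408 187.89980694 271.97014909] [68.95986901 43.83488565]
```

View pics/c6.png

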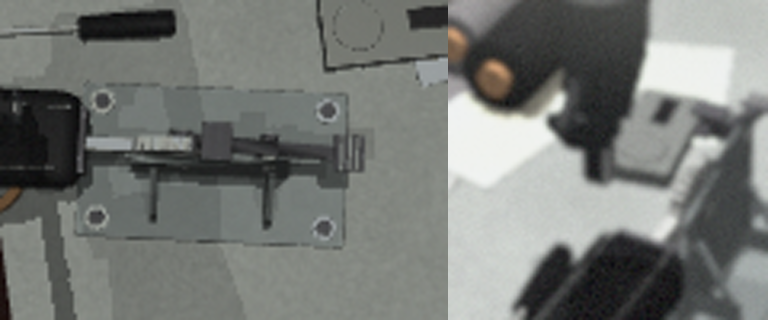

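The nose plate is at crop (217, 140), right at the prediction for (561, −26, 196), and the pad lies level. Next I move over the nose.

>>> arm_command --targets '[[[1, -1, -25, 0, 0], [1, -2, -40, 0, 0], [1, -2, -40, 0, 0], [1, -1, -40, 0, 0], [1, 0, -35, 0, 0]]]'

```text
time_s: 13.95
eef_pos: [559.7, 8.2, 265.1]
eef_rot: [3.141, 0.004, -0.002]
contact_force: [0.8, 1.1, -0.8]
finger_gap: -0.0
finger_force: 0.0
```

>>> arm_command --targets '[[[1, 0, -20, 0, 0], [1, 0, -9, -10, 0], [1, 0, 0, -18, 0], [1, 0, 0, -15, 0], [1, 0, 0, -6, 0]]]'

```text
time_s: 14.45
eef_pos: [558.9, -18.3, 213.7]
eef_rot: [-3.141, -0.006, 0.007]
contact_force: [-1.0, 0.2, 0.3]
finger_gap: -0.1
finger_force: 0.0
```

>>> arm_command --targets '[[[1, 2, -1, -2, 0], [1, 0, 0, -2, 0], [1, 0, 0, -2, 0], [1, 0, 0, -2, 0], [1, 0, 0, -2, 0]]]'

```text
time_s: 14.95
eef_pos: [563.5, -19.0, 209.4]
eef_rot: [-3.14, -0.005, -0.005]
contact_force: [-2.4, 5.7, 10.2]
finger_gap: -0.1
finger_force: 4.8
```

>>> arm_command --targets '[[[1, 0, 1, -2, 0], [1, 0, 1, -2, 0], [1, 0, 1, -2, 0], [1, 0, 0, -1, 0], [1, 0, 0, 0, 0]]]'

```text
time_s: 15.45
eef_pos: [562.2, -17.4, 199.4]
eef_rot: [3.141, 0.004, -0.001]
contact_force: [-0.6, -0.1, -0.3]
finger_gap: -0.1
finger_force: 0.0
```

It took 10 N, then the force dropped to zero, so the pawl has flipped. I press on gently until contact to seat it.

>>> arm_command --targets '[[[1, 0, 1, -1, 0], [1, 0, 0, -1, 0], [1, 0, 0, -1, 0], [1, 0, 0, -1, 0], [1, 0, 0, 0, 0]]]'

```text
time_s: 15.95
eef_pos: [562.6, -16.4, 197.2]
eef_rot: [3.141, 0.004, 0.001]
contact_force: [-5.2, 0.4, 8.2]
finger_gap: -0.1
finger_force: 4.0
```

>>> arm_command --targets '[[[1, 0, 0, 10, 0], [1, 0, 0, 30, 0], [1, 0, 0, 40, 0], [1, -10, -40, 30, 0], [1, -10, -45, 20, 0]]]'

```text
time_s: 16.45
eef_pos: [543.4, -100.1, 328.5]
eef_rot: [3.14, 0.01, 0.006]
contact_force: [1.0, 0.5, -0.3]
finger_gap: 0.1
finger_force: 0.0
```

>>> arm_command --targets '[[[1, -20, -45, 0, 0], [1, -20, -45, 0, 0], [1, -20, -45, 0, 0], [1, -20, -45, 0, 0], [1, -10, -20, 0, 0]]]'

```text
time_s: 16.95
eef_pos: [450.8, -303.7, 325.4]
eef_rot: [3.14, -0.001, -0.0]
contact_force: [0.8, -0.1, -0.2]
finger_gap: 0.2
finger_force: 0.0
```

```bash
python3 -c "
from h import *
snap('side','s5');snap('top','t5'); print(robot.observe()['eef_pos'])
a=cv2.imread('pics/t5.png')[195:305,200:400]; b=cv2.imread('pics/s5.png')[190:300,275:375]
cv2.imwrite('pics/c7.png',np.hstack([cv2.resize(a[:,60:],(420,330),interpolation=2),cv2.resize(b,(300,330),interpolation=2)]))
"
```

```text
[ 451.09325763 -303.10652289  325.23273025]
```

View pics/c7.png

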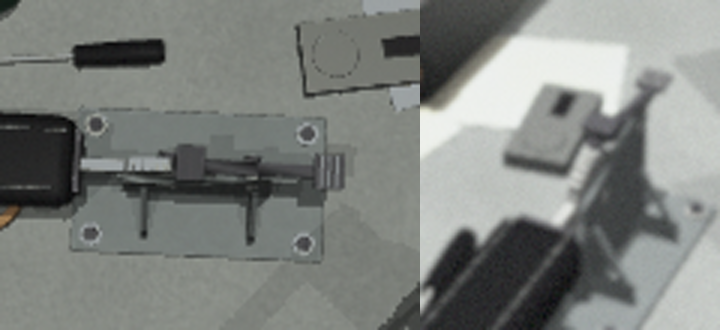

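The tail plate is back up at side (353, 216), and the nose is back at top (323, 248), as at the start. The armrest is level and the arm is clear.

```bash
python3 -c "
from rig import robot
print(robot.finish_job())"
```

```text
the job is handed in; nothing more can be done
None
```

The job is handed in: the pawl was freed, the armrest was pushed down level onto its stop without slamming, and the pawl was pressed back into the teeth, in about 17 s with no other object touched.

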